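# Clamp an amethyst in the bench holder for filing

### The arm

A 6-joint arm with a two-finger parallel gripper is mounted at the origin on the work surface. World frame = base frame: x ahead of the robot, y to its left, z up, the work surface at z = 0. Lengths are in m, angles in rad, forces in N, time in s.
With the tool pointing down it reaches from about 0.375 to 0.975 m from the base axis. Payload 3.8 kg.
Tool frame: the origin (TCP) lies midway between the tips of the shut fingers; the grasp point (between the pads) lies 19 mm behind it; z points along the fingers, y is the line along which they close (so a half turn about z gives the same grasp; the last joint's range is limited). The gripper opens to 85 mm and grips with 20 to 120 N. Pads are 22 mm wide; open, the fingers measure 114 mm over their backs; the gripper's body (76 mm by 85 mm) begins 54 mm behind the grasp point. The pads swing forward as they close: fully open they stand 13 mm farther back than shut.
Start: joints at [1.307, 0.264, 1.604, -0, 1.274, -0.037], TCP at [0.152, 0.658, 0.231] pointing down, gripper open.
Joint ranges: [-2.63, 2.63], [-0.94, 2.18], [0.31, 2.57], [-1.31, 4.45], [0, 2.66], [-2.55, 2.55]. Speed limits (rad/s): [2.57, 2.57, 3.14, 3.14, 3.14, 3.14].

### API

Orientations are given as a rotation vector (axis times angle).
In Python, from workcell import * gives the robot as it stands. The module is installed in compiled form; this text tells all that it offers.
- The arm moves only by the tool apply_moves, never from a script. Its arguments are lists of equal length, an entry for each row: "fingers": the opening, from 0 (shut) to 1 (fully open); "travel": the shift along the tool's x, y, z normalised to -1 to 1, where 1 is 0.05 m, a list of three; "rotation": the turn, a rotation vector about the tool's x, y, z normalised to -1 to 1, where 1 is 6 degrees, a list of three. In form: {"fingers": [fingers, ...], "travel": [[dx, dy, dz], ...], "rotation": [[ax, ay, az], ...]}. A call has 1 to 12 rows; each row shifts and turns the commanded pose from where the row before left it, along the tool's axes as they then stand; what a row does not reach is not made up. A row lasts 1/10 s, in which the tool goes at most 50 mm and 8.59 degrees, less where a joint would pass 70% of its speed; a pose out of reach is approached as far as the arm can. A call with a number of a shift or a turn outside -1 to 1 is refused whole. A call with a gripper value outside its range is refused whole. The fingers move at their own pace and stop on an object; "newtons" is the grip in N (left out, the last holds). Time passes only in rows, so rows that do not move let the fingers close. It gives the time, the measured TCP pose, the force, the opening and the grip force at its end, in the units of the state.
- read_state(): the state, without advancing time (a new reading comes with each control period).
- read_camera(name): name is "scene" or "top" or "wrist"; returns a dict with "image" (400x640x3 uint8, red, green, blue), "fx", "fy", "cx", "cy" (pixels), "extrinsics" (4x4, takes a point from world to camera coordinates). Camera axes: x right, y down, z forward; pixel columns grow to the right and rows downward; lengths in m; the calibration is good to about 2 mm. A picture is of the moment at which its call begins. There is no depth.
- finish_job(): hands the job in; it is judged then, once.
Trained networks look in the newest picture that a camera, given by its name, has taken for a name from the list of things; names that differ only in an ending like _2 or _b are one class to them, and where a whole thing is asked for, a point or a joint stands for the part that bears it (a point fixed in the world has none). Each returns a list of dicts, best first, with "p" (0 to 1); they miss things now and then, are a little off and sometimes report something else, mostly with a low value. They report only what shows in the picture. A call takes as long as a camera call.
- regions_of(camera, name): "mask" (400x640 bool, what is visible of it) and "bbox" ([left, top, width, height] in pixels, round what is visible of it).
- tip_of(camera, name): "location" ([column, row] in pixels: a listed point, or the origin of a listed thing).
The state is a dict: "time": time; "q": joint angles; "joint_vel": joint speeds; "joint_torque": joint torques, N m; "tool_pos": TCP position; "tcp_rot": TCP orientation; "wrist_force": force on the tool from outside, world axes, zero at the start; "torque": the same for the moment, N m; "width": opening from 0.0 (shut) to 1.0 (fully open); "grip_force": force on a finger pad.
Only numpy, scipy, OpenCV 4.12 (cv2) and the standard library are available. Lean on these libraries where they do the work, as an engineer would, in place of code of your own. Each camera call takes 0.05 s, during which the arm holds its last target. There are 200 camera calls.

### The job

Clamp the amethyst in the bench holder so that it can be filed: loosen the orange clamp knob on the blue sliding jaw, slide the jaw up so that it pushes the stone against the spring rest at the other end and presses that rest about half-way in, and while keeping that pressure tighten the knob firmly, so that the stone stays gripped when you let go. Press gently, the crystal must not be crushed, and leave the file, the tub and the small stone chunk where they lie.

Things in the scene. Friction and masses are not known exactly. Their poses are not given: they have to be found in the camera images.
- holder: Fixed bench holder (small stone vice), 110 x 320 mm plate with a flat wooden bed. Origin: on the bench under the middle of the bed's width; its z is up and its y runs along the bed, from the sliding jaw (at -y) to the blue end post with the spring rest (at +y). The bed's top is 22 mm above the bench.
- rest_post (a point): Inner face of the blue end post (60 mm high), at holder y = 123 mm, 42 mm up. A screw through it carries the spring rest: a black pad 50 x 34 mm facing -y at this height. Its free face stands 29 to 47 mm before this point (set differently each time, not reported; the screw does not shift). It yields 2.5 N per mm over 8 mm of travel (half-way: about 10 N) and springs back when let go.
- jaw: Blue sliding jaw block, 70 mm wide, 50 mm long, top 62 mm above the bench, with a black rubber face 56 mm wide, 27 to 63 mm up, whose front lies 33 mm ahead (+y). Origin: on the knob axis and the holder's centre line at bench height; axes as the holder's. It slides along the holder's y, from y = -108 mm (its end stop) to y = +7 mm. Loose, it drags with about 1.5 N; clamped, it holds.
- knob_grip (a point): Middle of the knob's wing, on the knob axis, 96 mm above the bench: the point to grip. The orange wing is 56 mm long (along this point's x axis), 14 mm thick (its y), from 80 to 108 mm above the bench, with nothing else that high around it; its z is up. Gripped, it can be turned and used to slide the jaw.
- knob (a joint): Clamp knob, turning about the vertical, in rad; grows counterclockwise seen from above, which loosens. Starts tight, between -0.3 and 0.1. Limits -0.9 and 1.5. At 0 the wing lies across the bed (along the holder's x). Above 0.6 the clamp is free; below that the clamp force grows by about 84 N per rad (about 50 N at 0). It stays as left. Turning takes about 0.12 N m, up to 0.25 N m when tight.
- shoe: Brass clamp shoe under the jaw that the knob drives down onto the steel rail flush in the bed, the only thing it presses on (20 mm wide, shows 13 mm behind the jaw). Its origin lies on the knob axis near bench height.
- stone: The amethyst to be clamped: a block of grey rock 42 mm wide, 85 mm long (its y), 30 mm high with flat ends, violet crystals up to 20 mm above it, 200 to 300 g; pushing it along the bed alone takes 1.5 to 3 N. Origin: centre of its underside. It lies loose on the bed between jaw and rest, its y roughly along the holder's y, short of both.
- chunk: Bystander: small loose amethyst chunk 50 x 60 x 28 mm with crystals. Origin: centre of its underside.
- tub: Bystander: open white plastic tub 90 x 120 x 45 mm. Origin: centre of its underside.
- file: Bystander: flat file lying on the bench on the robot's side of the holder, 275 mm long (its y, from -155 to +120 mm), up to 20 mm high. Origin: on the bench.

How it is judged:
On the way, in this order (a step that is already met when the one before it is completed fails the run):
1. the clamp is freed: the shoe presses the rail with less than 2 N (contact force between shoe and anything else below 2 N), for 0.1 s.
2. the jaw bears on the stone and the spring rest with 5 to 20 N (contact force between jaw and stone between 5 and 20 N), for 0.1 s.
At the end, for the whole second after the job is handed in: The stone stands upright (within 0.08 rad) on the bed (underside less than 6 mm above it, within 20 mm of the centre line), gripped between jaw and spring rest with 2.5 to 20 N on the jaw, the clamp shoe presses the rail with more than 35 N, and all is at rest (contact force between jaw and stone between 2.5 and 20 N and contact force between shoe and anything else above 35 N and angle between stone's own z axis and vertical below 0.08 rad and z of stone in the frame of holder below 0.028 m and y of stone in the frame of holder above 0.025 m and x of stone in the frame of holder between -0.02 and 0.02 m and linear speed of stone below 0.01 m/s and linear speed of jaw below 0.005 m/s); the robot touches nothing.
It fails at once if the jaw presses the stone with more than 30 N and would crack it (contact force between jaw and stone above 30 N).
It fails at once if the stone is tipped over by more than 0.3 rad (angle between stone's own z axis and vertical above 0.3 rad).
It fails at once if the small amethyst chunk is moved more than 20 mm (distance of chunk from where it was at the start of the episode above 0.02 m).
It fails at once if the white tub is moved more than 20 mm (distance of tub from where it was at the start of the episode above 0.02 m).
It fails at once if the file is moved more than 20 mm (distance of file from where it was at the start of the episode above 0.02 m).
It also fails if it takes over 64 s, if anything falls off the work surface, if the arm or the gripper's body presses on something with over 40 N, if the wrist force passes 120 N, or if a joint passes its speed limit or range.

## Working session

There is one attempt and no reset: what is moved stays moved. The work goes in short steps, Python scripts to look and compute and a tool call to move; the robot and the scene stay as the last step left them, time stands still between calls to the robot, and variables do not carry over. Pictures are saved under pics/ and viewed, at most 10 in all, crops included, and the job is handed in when it is done.

Besides the shell and the picture viewer there is one more tool, called after "Emit:" as name(argument=value, ...), one argument or row to a line, values as JSON. apply_moves: Moves the arm, as the interface text tells. Scaled input: -1 to 1 covers 0.05 m each way for a shift and 6 degrees each way for a turn. Its arguments: {"type":"object","properties":{"fingers":{"type":"array","items":{"type":"number"}},"travel":{"type":"array","items":{"type":"array","items":{"type":"number"}}},"rotation":{"type":"array","items":{"type":"array","items":{"type":"number"}}},"newtons":{"type":"number"}},"required":["fingers","travel","rotation"]}

```bash
mkdir -p pics
cat > h.py <<'E'
from workcell import *
import numpy as np, cv2
from scipy.spatial.transform import Rotation as R
def pix(c,P):
    p=c["extrinsics"]@np.append(P,1); return np.array([c["fx"]*p[0]/p[2]+c["cx"],c["fy"]*p[1]/p[2]+c["cy"]])
def ray(c,uv):
    E=c["extrinsics"]; d=E[:3,:3].T@np.array([(uv[0]-c["cx"])/c["fx"],(uv[1]-c["cy"])/c["fy"],1]); return -E[:3,:3].T@E[:3,3], d/np.linalg.norm(d)
def atz(c,uv,z):
    o,d=ray(c,uv); return o+d*(z-o[2])/d[2]
def tri(obs):
    A=np.zeros((3,3));b=np.zeros(3)
    for c,uv in obs:
        o,d=ray(c,uv);M=np.eye(3)-np.outer(d,d);A+=M;b+=M@o
    return np.linalg.solve(A,b)
np.set_printoptions(precision=4,suppress=True)
E
cat > a.py <<'E'
from h import *
C={}
for n in ("scene","top","wrist"):
    C[n]=read_camera(n); cv2.imwrite(f"pics/{n}0.png",C[n]["image"][:,:,::-1])
for t in ("knob_grip","jaw","stone","rest_post","holder","shoe","chunk","tub","file"):
    obs=[]
    for n in C:
        r=tip_of(n,t)
        if r: print(t,n,np.array(r[0]["location"]),round(r[0]["p"],2)); 
        if r and r[0]["p"]>.4: obs.append((C[n],r[0]["location"]))
    if len(obs)>1: print("   tri",tri(obs))
print(read_state())
E
python3 a.py; cd pics; python3 -c "
import cv2,numpy as np
a=[cv2.imread(f'{n}0.png') for n in('top','scene')]
cv2.imwrite('m.png',cv2.resize(np.vstack(a),(480,600)))"
```

```text
knob_grip scene [330.3 163.1] 0.82
knob_grip top [357.1 208.2] 0.54
   tri [0.5788 0.0137 0.093 ]
jaw scene [328.9 198.7] 0.67
jaw top [348.1 215.4] 0.84
   tri [0.5791 0.02   0.0101]
stone scene [365.6 223.1] 0.72
stone top [297.6 218.6] 0.87
   tri [0.5655 0.1191 0.0312]
rest_post scene [400.6 260.2] 0.69
rest_post top [237.2 220.7] 0.57
   tri [0.5626 0.2248 0.0454]
holder scene [353.5 232. ] 0.95
holder top [306.1 221.2] 0.92
   tri [ 0.5695  0.1007 -0.0098]
chunk scene [325.6 306. ] 0.71
chunk top [248.1 158.2] 0.64
   tri [0.6917 0.2201 0.0034]
tub scene [259.2 225.1] 0.84
tub top [352.3 141.8] 0.86
   tri [0.7253 0.0144 0.0029]
file scene [390.9 204.6] 0.68
file top [319.2 269.3] 0.86
   tri [ 0.4743  0.0754 -0.002 ]
{'time': 1.5, 'q': array([ 1.3071,  0.2639,  1.604 , -0.    ,  1.2737, -0.0369]), 'joint_vel': array([-0.    ,  0.0006,  0.001 , -0.0005,  0.0006, -0.0021]), 'joint_torque': array([ -0.0001, -51.5035, -36.7718,  -0.    ,   0.0007,   0.    ]), 'tool_pos': array([0.1518, 0.6577, 0.2313]), 'tcp_rot': array([ 0.3554,  3.1214, -0.0001]), 'wrist_force': array([-0.4671,  0.0709,  0.6048]), 'torque': array([ 0.0014, -0.0198, -0.059 ]), 'grip_force': 0.0, 'width': 1.0045977864679885}
```

View pics/top0.png

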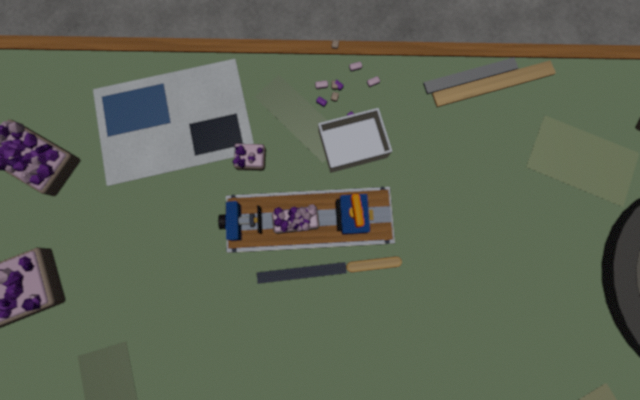

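View pics/scene0.png

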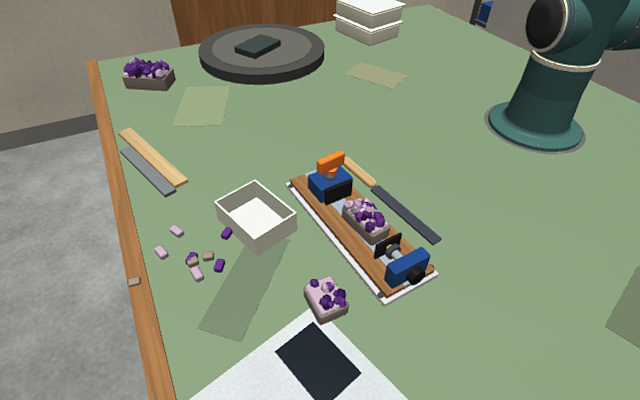

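The top view shows the holder at about (227–392, 190–250), with its +y pointing left. The knob is at (357, 208), the stone at (297, 218), and the file lies below at row 270. The scene view agrees. I'll move the wrist camera over the knob.

Emit:
apply_moves(
  fingers=[1,1,1,1,1,1,1,1,1,1,1,1],
  travel=[
    [-0.46,-0.44,0],
    [-0.46,-0.44,0],
    [-0.46,-0.44,0],
    [-0.46,-0.44,0],
    [-0.46,-0.44,0],
    [-0.46,-0.44,0],
    [-0.46,-0.44,0],
    [-0.46,-0.44,0],
    [-0.46,-0.44,0],
    [-0.46,-0.44,0],
    [-0.46,-0.44,0],
    [-0.46,-0.44,0],
  ],
  rotation=[
    [0,0,0],
    [0,0,0],
    [0,0,0],
    [0,0,0],
    [0,0,0],
    [0,0,0],
    [0,0,0],
    [0,0,0],
    [0,0,0],
    [0,0,0],
    [0,0,0],
    [0,0,0],
  ],
)

```text
time: 2.7
tool_pos: [0.362, 0.3373, 0.2316]
tcp_rot: [0.355, 3.121, 0.001]
wrist_force: [1.5, -0.1, -0.6]
width: 0.998
grip_force: 0.0
```

Emit:
apply_moves(
  fingers=[1,1,1,1,1,1,1,1,1,1,1,1],
  travel=[
    [-0.46,-0.44,0],
    [-0.46,-0.44,0],
    [-0.46,-0.44,0],
    [-0.46,-0.44,0],
    [-0.46,-0.44,0],
    [-0.46,-0.44,0],
    [-0.46,-0.44,0],
    [-0.46,-0.44,0],
    [0,0,0],
    [0,0,0],
    [0,0,0],
    [0,0,0],
  ],
  rotation=[
    [0,0,0],
    [0,0,0],
    [0,0,0],
    [0,0,0],
    [0,0,0],
    [0,0,0],
    [0,0,0],
    [0,0,0],
    [0,0,-0.73],
    [0,0,-0.73],
    [0,0,-0.73],
    [0,0,-0.73],
  ],
)

```text
time: 3.9
tool_pos: [0.5012, 0.1253, 0.2314]
tcp_rot: [-0.128, 3.139, 0.0]
wrist_force: [0.9, -1.0, -0.6]
width: 1.0
grip_force: 0.0
```

```bash
cat > b.py <<'E'
from h import *
import sys
tag=sys.argv[1]
C={n:read_camera(n) for n in ("scene","top","wrist")}
cv2.imwrite(f"pics/w{tag}.png",C["wrist"]["image"][:,:,::-1])
cv2.imwrite(f"pics/s{tag}.png",C["scene"]["image"][:,:,::-1])
Z=dict(knob_grip=.096,jaw=0,stone=.022,rest_post=.042,holder=0)
for t in Z:
    for n in C:
        r=tip_of(n,t)
        if r: print(t,n,np.array(r[0]["location"]),round(r[0]["p"],2),atz(C[n],r[0]["location"],Z[t]))
for n in C:
  r=regions_of(n,"holder")
  if r and n!="wrist":
    ys,xs=np.nonzero(r[0]["mask"]); P=np.array([atz(C[n],p,.01)[:2] for p in zip(xs,ys)]).astype(np.float32)
    print(n,"holder rect",cv2.minAreaRect(P))
# orange wing
for n in C:
  im=C[n]["image"].astype(int); m=(im[...,0]>150)&(im[...,1]>60)&(im[...,1]<150)&(im[...,2]<70)
  k,l,st,ce=cv2.connectedComponentsWithStats(m.astype(np.uint8))
  if k>1:
    i=1+np.argmax(st[1:,4]); ys,xs=np.nonzero(l==i); P=np.array([atz(C[n],p,.108)[:2] for p in zip(xs,ys)]).astype(np.float32)
    print(n,"orange",st[i],cv2.minAreaRect(P))
s=read_state(); print(s["time"],s["tool_pos"],R.from_rotvec(s["tcp_rot"]).as_matrix(),s["q"])
print(C["wrist"]["extrinsics"])
E
python3 b.py 1
```

```text
knob_grip scene [329.7 162.9] 0.7 [0.5797 0.0182 0.096 ]
knob_grip wrist [185.9 262.4] 0.6 [0.5778 0.0133 0.096 ]
jaw scene [328.2 202.2] 0.71 [0.5799 0.0186 0.    ]
jaw wrist [219.8 220.7] 0.94 [0.5738 0.0171 0.    ]
stone wrist [312.5 228.9] 0.95 [0.5665 0.1239 0.022 ]
rest_post scene [404.9 259.5] 0.69 [0.5553 0.2234 0.042 ]
rest_post wrist [408.8 238.1] 0.69 [0.5608 0.224  0.042 ]
holder scene [356.  228.2] 0.9 [0.5667 0.1012 0.    ]
holder wrist [295.4 225.5] 0.76 [0.5727 0.1041 0.    ]
scene holder rect ((0.565605640411377, 0.07650934159755707), (0.37700021266937256, 0.15618880093097687), 87.86282348632812)
scene orange [317 151  28  23 127] ((0.5865814685821533, 0.022350803017616272), (0.07344283163547516, 0.025555802509188652), 25.472986221313477)
wrist orange [172 236  20  35 106] ((0.5613278746604919, 0.018438395112752914), (0.03231792151927948, 0.010843871161341667), 27.731830596923828)
4.95 [0.501  0.1256 0.2313] [[-0.9969 -0.0788 -0.    ]
 [-0.0788  0.9969  0.    ]
 [ 0.      0.     -1.    ]] [ 0.1973 -0.0378  1.938   0.      1.2414 -1.4524]
[[-0.0802  0.9968  0.0006 -0.0855]
 [ 0.9521  0.0764  0.296  -0.525 ]
 [ 0.295   0.0243 -0.9552  0.2289]
 [ 0.      0.      0.      1.    ]]
```

View pics/w1.png

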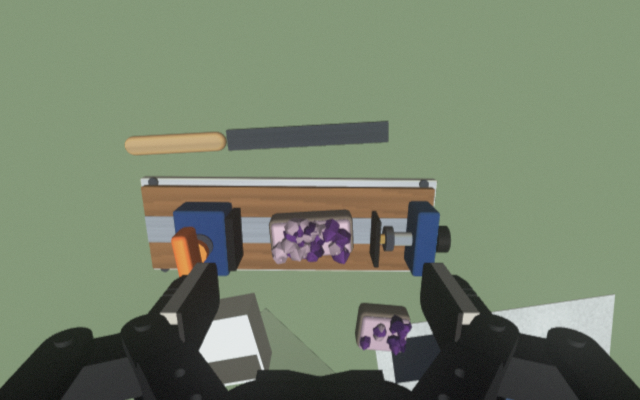

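The wrist view shows the jaw at (207, 238), with the orange wing at (187, 252) turned slightly, the stone at (312, 237), the pad at (376, 238) and the post at (422, 238). To keep joint 6 in range while loosening I'll use the half-turned grasp. I'll move over the knob and do the half turn.

Emit:
apply_moves(
  fingers=[1,1,1,1,1,1,1,1,1,1,1,1],
  travel=[
    [-0.345,-0.59,0],
    [-0.345,-0.59,0],
    [-0.345,-0.59,0],
    [-0.345,-0.59,0],
    [0,0,0],
    [0,0,0],
    [0,0,0],
    [0,0,0],
    [0,0,0],
    [0,0,0],
    [0,0,0],
    [0,0,0],
  ],
  rotation=[
    [0,0,0],
    [0,0,0],
    [0,0,0],
    [0,0,0],
    [0,0,1],
    [0,0,1],
    [0,0,1],
    [0,0,1],
    [0,0,1],
    [0,0,1],
    [0,0,1],
    [0,0,1],
  ],
)

```text
time: 6.15
tool_pos: [0.5792, 0.0133, 0.2312]
tcp_rot: [-1.17, -2.916, 0.0]
wrist_force: [-0.1, 0.0, -0.2]
width: 0.998
grip_force: 0.0
```

Emit:
apply_moves(
  fingers=[1,1,1,1,1,1,1,1,1,1,1,1],
  travel=[
    [0,0,0],
    [0,0,0],
    [0,0,0],
    [0,0,0],
    [0,0,0],
    [0,0,0],
    [0,0,0],
    [0,0,0],
    [0,0,0],
    [0,0,0],
    [0,0,0],
    [0,0,0],
  ],
  rotation=[
    [0,0,1],
    [0,0,1],
    [0,0,1],
    [0,0,1],
    [0,0,1],
    [0,0,1],
    [0,0,1],
    [0,0,1],
    [0,0,1],
    [0,0,1],
    [0,0,1],
    [0,0,1],
  ],
)

```text
time: 7.35
tool_pos: [0.5792, 0.0133, 0.2312]
tcp_rot: [-2.66, -1.671, 0.0]
wrist_force: [-0.4, -0.2, -0.5]
width: 0.999
grip_force: 0.0
```

Emit:
apply_moves(
  fingers=[1,1,1,1,1,1,1,1,1,1,1],
  travel=[
    [0,0,0],
    [0,0,0],
    [0,0,0],
    [0,0,0],
    [0,0,0],
    [0,0,0],
    [0,0,0],
    [0,0,0],
    [0,0,0],
    [0,0,0],
    [0,0,0],
  ],
  rotation=[
    [0,0,1],
    [0,0,1],
    [0,0,1],
    [0,0,1],
    [0,0,1],
    [0,0,1],
    [0,0,1],
    [0,0,1],
    [0,0,1],
    [0,0,1],
    [0,0,0],
  ],
)

```text
time: 8.45
tool_pos: [0.5792, 0.0134, 0.2312]
tcp_rot: [-3.139, -0.124, 0.0]
wrist_force: [1.0, 0.5, 0.2]
width: 1.002
grip_force: 0.0
```

```bash
python3 b.py 2
```

```text
knob_grip scene [330.1 162.5] 0.84 [0.5786 0.0175 0.096 ]
knob_grip top [355.7 209.4] 0.57 [0.5783 0.0149 0.096 ]
knob_grip wrist [316.9 188.8] 0.76 [0.5788 0.0158 0.096 ]
jaw scene [328.1 199.9] 0.64 [0.577  0.0127 0.    ]
jaw top [348.3 215.7] 0.59 [0.5797 0.0189 0.    ]
jaw wrist [315.6 164.3] 0.64 [0.5804 0.0181 0.    ]
stone scene [362.7 225.5] 0.97 [0.5648 0.1176 0.022 ]
stone top [296.2 219.5] 0.78 [0.5679 0.1196 0.022 ]
stone wrist [214.9 175.2] 0.64 [0.5646 0.1215 0.022 ]
rest_post scene [401.1 258.1] 0.95 [0.559  0.2185 0.042 ]
rest_post top [240.3 220.3] 0.65 [0.5623 0.2213 0.042 ]
rest_post wrist [101.7 175.9] 0.89 [0.5598 0.2263 0.042 ]
holder scene [356.4 229.8] 0.97 [0.5681 0.1049 0.    ]
holder top [304.1 220.6] 0.59 [0.5685 0.1052 0.    ]
holder wrist [239.8 166.8] 0.68 [0.5707 0.1006 0.    ]
scene holder rect ((0.5513304471969604, 0.07773396372795105), (0.16238099336624146, 0.3629532754421234), 3.543036460876465)
top holder rect ((0.5681087374687195, 0.1400444507598877), (0.11258140951395035, 0.2612460255622864), 3.825056314468384)
scene orange [317 150  28  24 112] ((0.5867494344711304, 0.021982409060001373), (0.07385943830013275, 0.025115903466939926), 26.47283172607422)
top orange [350 209   3   7  17] ((0.572050929069519, 0.024013254791498184), (0.010093389078974724, 0.003335347166284919), 0.04583645984530449)
wrist orange [307 162  21  64 303] ((0.5774298310279846, 0.015474049374461174), (0.05265631899237633, 0.015047963708639145), 6.754236698150635)
9.5 [0.5791 0.0133 0.2313] [[ 0.9969  0.0789 -0.    ]
 [ 0.0789 -0.9969 -0.    ]
 [-0.      0.     -1.    ]] [-0.02    0.084   1.8135 -0.      1.2441  1.4719]
[[ 0.0826 -0.9966 -0.0005 -0.0341]
 [-0.9522 -0.0791  0.2952  0.5139]
 [-0.2942 -0.0239 -0.9554  0.5502]
 [ 0.      0.      0.      1.    ]]
```

View pics/w2.png

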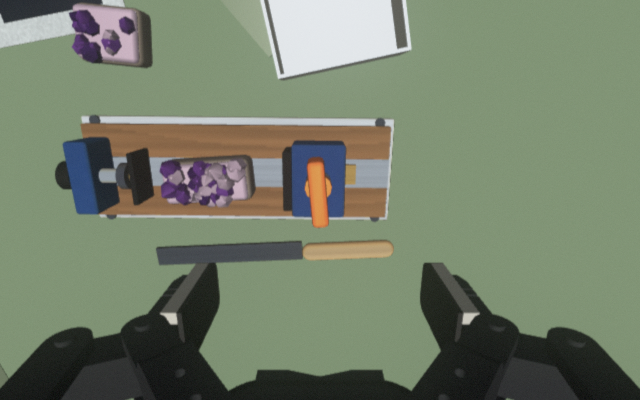

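The knob measures (0.579, 0.0155) with its height confirmed near 0.093–0.096. The wing is at about 7° in world and the holder's yaw is about 4°, so the knob sits at roughly +0.05 rad. I'll align, descend and grip.

Emit:
apply_moves(
  fingers=[1,1,1,1,1,1,0,0,0,0,0,0],
  travel=[
    [0,-0.044,0],
    [0,0,0.61],
    [0,0,0.61],
    [0,0,0.61],
    [0,0,0.61],
    [0,0,0.61],
    [0,0,0],
    [0,0,0],
    [0,0,0],
    [0,0,0],
    [0,0,0],
    [0,0,0],
  ],
  rotation=[
    [0,0,-0.45],
    [0,0,0],
    [0,0,0],
    [0,0,0],
    [0,0,0],
    [0,0,0],
    [0,0,0],
    [0,0,0],
    [0,0,0],
    [0,0,0],
    [0,0,0],
    [0,0,0],
  ],
  newtons=60,
)

```text
time: 10.7
tool_pos: [0.5813, 0.0153, 0.0823]
tcp_rot: [3.134, 0.199, 0.008]
wrist_force: [-2.6, -1.7, 8.5]
width: 0.154
grip_force: 71.3
```

```bash
python3 -c "
from h import *
s=read_state();print({k:s[k] for k in('time','tool_pos','tcp_rot','wrist_force','torque','width','grip_force')})"
```

```text
{'time': 10.7, 'tool_pos': array([0.5813, 0.0153, 0.0823]), 'tcp_rot': array([3.1344, 0.1988, 0.0078]), 'wrist_force': array([-2.5738, -1.7452,  8.4893]), 'torque': array([0.0514, 0.1689, 0.1728]), 'width': 0.15445292519234632, 'grip_force': 71.31676311604679}
```

Gripped: width is 13 mm and the grip force is 71 N. Next I'll loosen by about 46° counterclockwise.

Emit:
apply_moves(
  fingers=[0,0,0,0,0,0,0,0,0,0,0,0],
  travel=[
    [0,0,-0.04],
    [0,0,0],
    [0,0,0],
    [0,0,0],
    [0,0,0],
    [0,0,0],
    [0,0,0],
    [0,0,0],
    [0,0,0],
    [0,0,0],
    [0,0,0],
    [0,0,0],
  ],
  rotation=[
    [0,0,-0.85],
    [0,0,-0.85],
    [0,0,-0.85],
    [0,0,-0.85],
    [0,0,-0.85],
    [0,0,-0.85],
    [0,0,-0.85],
    [0,0,-0.85],
    [0,0,-0.85],
    [0,0,0],
    [0,0,0],
    [0,0,0],
  ],
)

```text
time: 11.9
tool_pos: [0.5795, 0.0158, 0.0822]
tcp_rot: [2.811, 1.402, 0.002]
wrist_force: [-3.5, 0.8, 6.1]
width: 0.152
grip_force: 72.3
```

```bash
cat > st.py <<'E'
from h import *
s=read_state();print({k:s[k] for k in('time','tool_pos','wrist_force','torque','width','grip_force','q')})
M=R.from_rotvec(s['tcp_rot']).as_matrix(); yaw=np.arctan2(M[1,0],M[0,0]); h=np.array([-np.sin(.07),np.cos(.07),0])
print("yaw",yaw,"knob",yaw-.07,"holder y unit (0.07) in tool",M.T@h,"F along y",s['wrist_force']@h)
E
python3 st.py; python3 b.py 3 | grep -v rect
```

```text
{'time': 11.9, 'tool_pos': array([0.5795, 0.0158, 0.0822]), 'wrist_force': array([-3.5009,  0.7893,  6.1144]), 'torque': array([0.6827, 0.5355, 0.1   ]), 'width': 0.1516903782685558, 'grip_force': 72.2626977134496, 'q': array([-0.016 ,  0.2217,  1.9502,  0.0005,  0.9685,  0.6293])}
yaw 0.9252148461172917 knob 0.8552148461172917 holder y unit (0.07) in tool [ 0.7547 -0.6561  0.0003] F along y 1.0322792991076164
knob_grip scene [331.2 164. ] 0.51 [0.5789 0.0222 0.096 ]
knob_grip wrist [317.2 294.9] 0.57 [0.5748 0.0118 0.096 ]
jaw top [349.7 216.6] 0.58 [0.5779 0.0162 0.    ]
jaw wrist [316.5 217. ] 0.56 [0.5744 0.0129 0.    ]
stone scene [364.2 224.4] 0.91 [0.5611 0.1165 0.022 ]
stone top [296.3 219. ] 0.76 [0.5688 0.1194 0.022 ]
stone wrist [185.4  96.5] 0.81 [0.5637 0.1205 0.022 ]
rest_post scene [402.3 260.1] 0.56 [0.5597 0.2225 0.042 ]
rest_post top [239.6 221.1] 0.71 [0.5608 0.2225 0.042 ]
holder scene [357.  229.4] 0.79 [0.5666 0.1046 0.    ]
holder top [306.7 218.5] 0.66 [0.5727 0.1002 0.    ]
scene orange [324 148  10  28 102] ((0.5869190096855164, 0.02553597092628479), (0.0771862044930458, 0.013884945772588253), 58.35316467285156)
wrist orange [ 302  241   35  122 1357] ((0.5772826671600342, 0.013729551807045937), (0.05406723916530609, 0.012751967646181583), 53.2919807434082)
12.95 [0.5794 0.0158 0.0822] [[ 0.6017  0.7987  0.0011]
 [ 0.7987 -0.6017  0.0004]
 [ 0.001   0.0006 -1.    ]] [-0.016   0.2217  1.9502  0.0005  0.9686  0.6293]
[[ 0.7995 -0.6006  0.0006 -0.4534]
 [-0.5743 -0.7641  0.2939  0.3507]
 [-0.1761 -0.2353 -0.9558  0.3429]
 [ 0.      0.      0.      1.    ]]
```

View pics/w3.png

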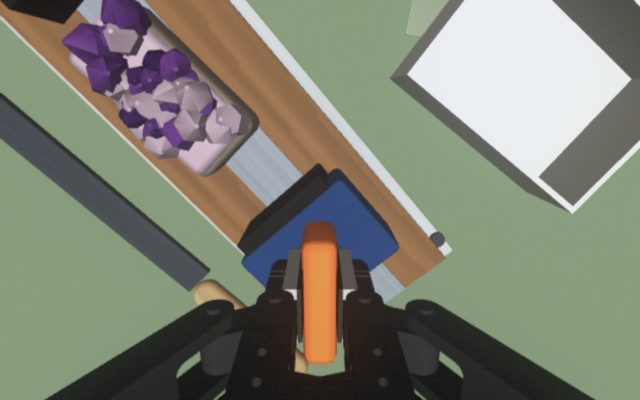

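The knob is now at about 0.86 rad, so the clamp is free. The jaw (320, 215) and stone (160, 90) lie in line, with the tool still gripping the wing. I'll refine the bed direction from the plate edge before sliding.

```bash
python3 - <<'E'
from h import *
c=read_camera("wrist"); g=cv2.cvtColor(c["image"],cv2.COLOR_RGB2GRAY)
L=cv2.HoughLinesP(cv2.Canny(g,60,150),1,np.pi/360,50,minLineLength=80,maxLineGap=8)
for l in L[:,0]:
    a=atz(c,l[:2],.02);b=atz(c,l[2:],.02);d=(b-a)*np.sign(b[1]-a[1]); y=np.arctan2(-d[0],d[1])
    if abs(y)<.25: print(l,y,a[:2],b[:2])
E
python3 st.py
```

```text
[ 41  54 247 256] 0.0691572265435939 [0.5154 0.1846] [0.5265 0.0242]
[230   0 444 255] 0.07131895240550774 [0.6154 0.1423] [ 0.6293 -0.0521]
[257  13 451 248] 0.07040550646835673 [0.6228 0.1291] [ 0.6354 -0.0506]
[  7 143 202 303] 0.12044507303431311 [0.4612 0.1647] [0.4792 0.0158]
[  0  19 103 119] 0.07303977297093985 [0.5115 0.209 ] [0.5166 0.1403]
[  2  93 209 269] 0.12193131884828529 [0.4817 0.1844] [0.5004 0.0321]
[  1  98 208 272] 0.12619977855843992 [0.4791 0.183 ] [0.4984 0.0308]
[230   2 445 258] 0.07090960901334074 [0.6147 0.1416] [ 0.6287 -0.0544]
[246   1 374 156] 0.0700520697687995 [0.6218 0.1369] [0.6294 0.0287]
[ 50 133 209 268] 0.1232134444501507 [0.4859 0.1534] [0.5009 0.0326]
[  0  92 119 193] 0.12269994814035434 [0.4813 0.1854] [0.4913 0.1039]
[  3  99 209 272] 0.12714103569735388 [0.4795 0.182 ] [0.4989 0.0304]
[246   0 435 229] 0.07014429108748445 [0.6221 0.1372] [ 0.634  -0.0331]
{'time': 13.0, 'tool_pos': array([0.5795, 0.0158, 0.0822]), 'wrist_force': array([-2.1547,  1.5176,  6.9441]), 'torque': array([0.6828, 0.4915, 0.1346]), 'width': 0.15333102052919137, 'grip_force': 72.26092971861362, 'q': array([-0.016 ,  0.2217,  1.9502,  0.0005,  0.9686,  0.6293])}
yaw 0.9251818452823888 knob 0.8551818452823887 holder y unit (0.07) in tool [ 0.7547 -0.6561  0.0003] F along y 1.6645463797540279
```

The bed yaw is 0.0705. I'll slide 20 mm along the bed, which in tool axes is (0.755, -0.656).

Emit:
apply_moves(
  fingers=[0,0,0,0,0,0,0,0,0,0],
  travel=[
    [0.0378,-0.0328,0],
    [0.0378,-0.0328,0],
    [0.0378,-0.0328,0],
    [0.0378,-0.0328,0],
    [0.0378,-0.0328,0],
    [0.0378,-0.0328,0],
    [0.0378,-0.0328,0],
    [0.0378,-0.0328,0],
    [0,0,0],
    [0,0,0],
  ],
  rotation=[
    [0,0,0],
    [0,0,0],
    [0,0,0],
    [0,0,0],
    [0,0,0],
    [0,0,0],
    [0,0,0],
    [0,0,0],
    [0,0,0],
    [0,0,0],
  ],
)

```text
time: 14.0
tool_pos: [0.5781, 0.0352, 0.0822]
tcp_rot: [2.811, 1.402, 0.001]
wrist_force: [-3.2, -0.3, 6.7]
width: 0.153
grip_force: 70.2
```

```bash
python3 st.py
```

```text
{'time': 14.0, 'tool_pos': array([0.5781, 0.0352, 0.0822]), 'wrist_force': array([-3.237 , -0.3172,  6.6735]), 'torque': array([0.1786, 0.5284, 0.0609]), 'width': 0.15280315200466557, 'grip_force': 70.15011680312455, 'q': array([ 0.0182,  0.2208,  1.9513, -0.0006,  0.9683,  0.664 ])}
yaw 0.9252874326255337 knob 0.8552874326255338 holder y unit (0.07) in tool [ 0.7548 -0.656  -0.0005] F along y -0.09001347394104484
```

Emit:
apply_moves(
  fingers=[0,0,0,0,0,0,0,0],
  travel=[
    [0.0378,-0.0328,0],
    [0.0378,-0.0328,0],
    [0.0378,-0.0328,0],
    [0.0378,-0.0328,0],
    [0.0378,-0.0328,0],
    [0.0378,-0.0328,0],
    [0,0,0],
    [0,0,0],
  ],
  rotation=[
    [0,0,0],
    [0,0,0],
    [0,0,0],
    [0,0,0],
    [0,0,0],
    [0,0,0],
    [0,0,0],
    [0,0,0],
  ],
)

```text
time: 14.8
tool_pos: [0.577, 0.0501, 0.0822]
tcp_rot: [2.81, 1.402, 0.001]
wrist_force: [-3.1, -0.7, 6.5]
width: 0.149
grip_force: 70.2
```

```bash
python3 st.py
python3 - <<'E'
from h import *
cs=read_camera("scene");cw=read_camera("wrist")
for n,c in(("scene",cs),("wrist",cw)):
    r=tip_of(n,"stone"); print(n,[(x["p"],x["location"]) for x in r[:1]],[atz(c,x["location"],.022) for x in r[:1]])
a=cv2.resize(cs["image"][140:310,280:460],None,fx=3,fy=3)[:,:,::-1]; cv2.imwrite("pics/s4.png",a)
E
```

```text
{'time': 14.8, 'tool_pos': array([0.577 , 0.0501, 0.0822]), 'wrist_force': array([-3.1046, -0.7444,  6.5268]), 'torque': array([ 0.1266,  0.5257, -0.0065]), 'width': 0.14948887786188486, 'grip_force': 70.15040141064674, 'q': array([ 0.0441,  0.2209,  1.9512, -0.0008,  0.9684,  0.69  ])}
yaw 0.9253037498097915 knob 0.8553037498097915 holder y unit (0.07) in tool [ 0.7548 -0.656  -0.0007] F along y -0.5254588104151542
scene [(0.73, [364.0, 225.3])] [array([0.5625, 0.1182, 0.022 ])]
wrist [(0.93, [227.9, 139.7])] [array([0.5644, 0.1224, 0.022 ])]
```

View pics/s4.png

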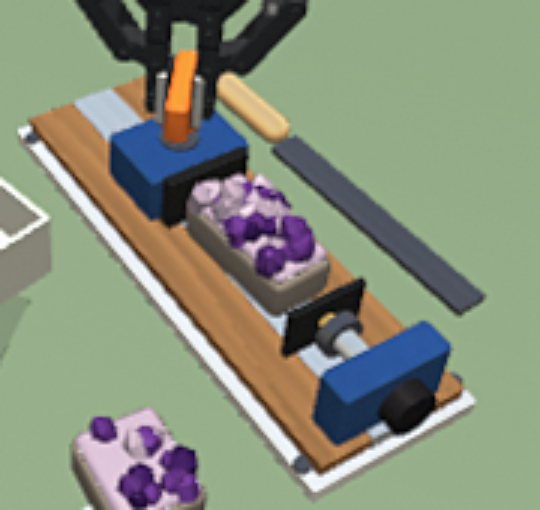

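The jaw face (205, 185) is almost at the stone's rear end, and there is a small gap from the stone to the pad (290–325, 290). I'll go on in small steps, watching the force.

Emit:
apply_moves(
  fingers=[0,0,0,0,0],
  travel=[
    [0.0226,-0.0197,0],
    [0.0226,-0.0197,0],
    [0.0226,-0.0197,0],
    [0.0226,-0.0197,0],
    [0,0,0],
  ],
  rotation=[
    [0,0,0],
    [0,0,0],
    [0,0,0],
    [0,0,0],
    [0,0,0],
  ],
)

```text
time: 15.5
tool_pos: [0.5766, 0.0556, 0.0822]
tcp_rot: [2.81, 1.401, 0.001]
wrist_force: [-3.2, -2.4, 6.5]
width: 0.153
grip_force: 70.1
```

Emit:
apply_moves(
  fingers=[0,0,0,0,0],
  travel=[
    [0.0226,-0.0197,0],
    [0.0226,-0.0197,0],
    [0,0,0],
    [0,0,0],
    [0,0,0],
  ],
  rotation=[
    [0,0,0],
    [0,0,0],
    [0,0,0],
    [0,0,0],
    [0,0,0],
  ],
)

```text
time: 16.0
tool_pos: [0.5764, 0.0586, 0.0822]
tcp_rot: [2.81, 1.401, 0.001]
wrist_force: [-3.1, -1.8, 6.6]
width: 0.149
grip_force: 70.0
```

Emit:
apply_moves(
  fingers=[0,0,0,0],
  travel=[
    [0.0226,-0.0197,0],
    [0.0226,-0.0197,0],
    [0,0,0],
    [0,0,0],
  ],
  rotation=[
    [0,0,0],
    [0,0,0],
    [0,0,0],
    [0,0,0],
  ],
)

```text
time: 16.4
tool_pos: [0.5762, 0.0615, 0.0822]
tcp_rot: [2.81, 1.401, 0.001]
wrist_force: [-2.9, -2.9, 6.4]
width: 0.152
grip_force: 70.1
```

Emit:
apply_moves(
  fingers=[0,0,0,0],
  travel=[
    [0.0226,-0.0197,0],
    [0.0226,-0.0197,0],
    [0,0,0],
    [0,0,0],
  ],
  rotation=[
    [0,0,0],
    [0,0,0],
    [0,0,0],
    [0,0,0],
  ],
)

```text
time: 16.8
tool_pos: [0.576, 0.0645, 0.0822]
tcp_rot: [2.81, 1.401, 0.001]
wrist_force: [-2.8, -3.0, 6.8]
width: 0.152
grip_force: 70.0
```

Emit:
apply_moves(
  fingers=[0,0,0,0],
  travel=[
    [0.0226,-0.0197,0],
    [0,0,0],
    [0,0,0],
    [0,0,0],
  ],
  rotation=[
    [0,0,0],
    [0,0,0],
    [0,0,0],
    [0,0,0],
  ],
)

```text
time: 17.2
tool_pos: [0.5759, 0.0659, 0.0822]
tcp_rot: [2.81, 1.401, 0.001]
wrist_force: [-3.1, -2.8, 5.5]
width: 0.156
grip_force: 70.0
```

Emit:
apply_moves(
  fingers=[0,0,0,0],
  travel=[
    [0.0226,-0.0197,0],
    [0,0,0],
    [0,0,0],
    [0,0,0],
  ],
  rotation=[
    [0,0,0],
    [0,0,0],
    [0,0,0],
    [0,0,0],
  ],
)

```text
time: 17.6
tool_pos: [0.5758, 0.0674, 0.0822]
tcp_rot: [2.81, 1.401, 0.001]
wrist_force: [-3.5, -3.5, 6.2]
width: 0.156
grip_force: 70.0
```

Emit:
apply_moves(
  fingers=[0,0,0,0],
  travel=[
    [0.0226,-0.0197,0],
    [0,0,0],
    [0,0,0],
    [0,0,0],
  ],
  rotation=[
    [0,0,0],
    [0,0,0],
    [0,0,0],
    [0,0,0],
  ],
)

```text
time: 18.0
tool_pos: [0.5757, 0.0689, 0.0822]
tcp_rot: [2.81, 1.401, 0.001]
wrist_force: [-1.7, -3.1, 6.1]
width: 0.152
grip_force: 70.0
```

Emit:
apply_moves(
  fingers=[0,0,0,0],
  travel=[
    [0.0226,-0.0197,0],
    [0,0,0],
    [0,0,0],
    [0,0,0],
  ],
  rotation=[
    [0,0,0],
    [0,0,0],
    [0,0,0],
    [0,0,0],
  ],
)

```text
time: 18.4
tool_pos: [0.5756, 0.0704, 0.0822]
tcp_rot: [2.81, 1.401, 0.001]
wrist_force: [-2.5, -2.9, 6.0]
width: 0.152
grip_force: 70.0
```

```bash
python3 st.py
python3 - <<'E'
from h import *
c=read_camera("scene"); cv2.imwrite("pics/s5.png",cv2.resize(c["image"][140:310,280:460],None,fx=3,fy=3,interpolation=2)[:,:,::-1])
E
```

```text
{'time': 18.4, 'tool_pos': array([0.5756, 0.0704, 0.0822]), 'wrist_force': array([-2.4537, -2.9055,  5.9709]), 'torque': array([-0.185 ,  0.4996,  0.0059]), 'width': 0.15168314695291044, 'grip_force': 70.0392315723002, 'q': array([ 0.0798,  0.222 ,  1.9498, -0.0019,  0.9686,  0.7262])}
yaw 0.9254112738557556 knob 0.8554112738557555 holder y unit (0.07) in tool [ 0.7548 -0.6559 -0.0016] F along y -2.7267668252142716
```

View pics/s5.png

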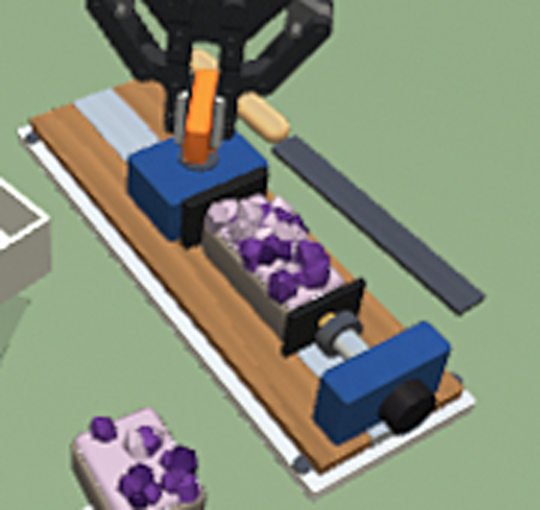

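The stone is now practically at the pad (285–300, 330). Next come 1.5 mm steps.

Emit:
apply_moves(
  fingers=[0,0,0,0],
  travel=[
    [0.0226,-0.0197,0],
    [0,0,0],
    [0,0,0],
    [0,0,0],
  ],
  rotation=[
    [0,0,0],
    [0,0,0],
    [0,0,0],
    [0,0,0],
  ],
)

```text
time: 18.85
tool_pos: [0.5755, 0.0719, 0.0822]
tcp_rot: [2.81, 1.401, 0.001]
wrist_force: [-2.4, -3.4, 6.2]
width: 0.153
grip_force: 70.0
```

Emit:
apply_moves(
  fingers=[0,0,0,0],
  travel=[
    [0.0226,-0.0197,0],
    [0,0,0],
    [0,0,0],
    [0,0,0],
  ],
  rotation=[
    [0,0,0],
    [0,0,0],
    [0,0,0],
    [0,0,0],
  ],
)

```text
time: 19.25
tool_pos: [0.5753, 0.0729, 0.0822]
tcp_rot: [2.809, 1.401, 0.0]
wrist_force: [-2.3, -5.3, 6.9]
width: 0.149
grip_force: 70.0
```

Emit:
apply_moves(
  fingers=[0,0,0,0],
  travel=[
    [0.0226,-0.0197,0],
    [0,0,0],
    [0,0,0],
    [0,0,0],
  ],
  rotation=[
    [0,0,0],
    [0,0,0],
    [0,0,0],
    [0,0,0],
  ],
)

```text
time: 19.65
tool_pos: [0.5753, 0.0737, 0.0822]
tcp_rot: [2.808, 1.401, -0.001]
wrist_force: [-2.1, -7.2, 6.6]
width: 0.152
grip_force: 69.9
```

Emit:
apply_moves(
  fingers=[0,0,0,0],
  travel=[
    [0.0226,-0.0197,0],
    [0,0,0],
    [0,0,0],
    [0,0,0],
  ],
  rotation=[
    [0,0,0],
    [0,0,0],
    [0,0,0],
    [0,0,0],
  ],
)

```text
time: 20.05
tool_pos: [0.5752, 0.0744, 0.0822]
tcp_rot: [2.807, 1.401, -0.001]
wrist_force: [-2.8, -10.3, 5.5]
width: 0.155
grip_force: 69.8
```

Emit:
apply_moves(
  fingers=[0,0,0,0],
  travel=[
    [0.0226,-0.0197,0],
    [0,0,0],
    [0,0,0],
    [0,0,0],
  ],
  rotation=[
    [0,0,0],
    [0,0,0],
    [0,0,0],
    [0,0,0],
  ],
)

```text
time: 20.45
tool_pos: [0.5752, 0.0752, 0.0822]
tcp_rot: [2.806, 1.401, -0.002]
wrist_force: [-2.8, -13.2, 6.4]
width: 0.151
grip_force: 69.7
```

Emit:
apply_moves(
  fingers=[0,0,0,0,0,0],
  travel=[
    [0,0,0],
    [0,0,0],
    [0,0,0],
    [0,0,0],
    [0,0,0],
    [0,0,0],
  ],
  rotation=[
    [0,0,0.7],
    [0,0,0.7],
    [0,0,0.7],
    [0,0,0.7],
    [0,0,0],
    [0,0,0],
  ],
)

```text
time: 21.05
tool_pos: [0.5762, 0.0745, 0.0822]
tcp_rot: [2.979, 0.975, 0.002]
wrist_force: [-0.4, -15.2, 3.5]
width: 0.149
grip_force: 69.5
```

```bash
python3 st.py
```

```text
{'time': 21.05, 'tool_pos': array([0.5762, 0.0745, 0.0822]), 'wrist_force': array([ -0.3667, -15.224 ,   3.5421]), 'torque': array([-1.7802,  0.0271, -0.0711]), 'width': 0.1491129198590937, 'grip_force': 69.45531768724322, 'q': array([ 0.0898,  0.223 ,  1.9485, -0.0084,  0.9673,  1.0326])}
yaw 0.6327998638448712 knob 0.5627998638448712 holder y unit (0.07) in tool [ 0.5336 -0.8457 -0.0068] F along y -15.161042889630703
```

The force rose by 2 N during the turn, so I'll ease back 1 mm and keep tightening.

Emit:
apply_moves(
  fingers=[0,0,0,0,0,0],
  travel=[
    [-0.0107,0.0169,0],
    [0,0,0],
    [0,0,0],
    [0,0,0],
    [0,0,0],
    [0,0,0],
  ],
  rotation=[
    [0,0,0.7],
    [0,0,0.7],
    [0,0,0.7],
    [0,0,0],
    [0,0,0],
    [0,0,0],
  ],
)

```text
time: 21.65
tool_pos: [0.5767, 0.0735, 0.0823]
tcp_rot: [3.068, 0.643, 0.005]
wrist_force: [1.8, -14.2, 3.3]
width: 0.15
grip_force: 69.6
```

```bash
python3 st.py
```

```text
{'time': 21.65, 'tool_pos': array([0.5767, 0.0735, 0.0823]), 'wrist_force': array([  1.8486, -14.1911,   3.3437]), 'torque': array([-1.8201, -0.1631, -0.0912]), 'width': 0.15045980862239292, 'grip_force': 69.5680203801021, 'q': array([ 0.0881,  0.2231,  1.9483, -0.0084,  0.9664,  1.2507])}
yaw 0.4129982736397663 knob 0.3429982736397663 holder y unit (0.07) in tool [ 0.3363 -0.9417 -0.0068] F along y -14.285602646684309
```

Emit:
apply_moves(
  fingers=[0,0,0,0,0,0,0,0,0,0,0],
  travel=[
    [0,0,0],
    [0,0,0],
    [0,0,0],
    [0,0,0],
    [0,0,0],
    [0,0,0],
    [0,0,0],
    [0,0,0],
    [0,0,0],
    [0,0,0],
    [0,0,0],
  ],
  rotation=[
    [0,0,0.72],
    [0,0,0.72],
    [0,0,0.72],
    [0,0,0.72],
    [0,0,0.72],
    [0,0,0.72],
    [0,0,0.72],
    [0,0,0.72],
    [0,0,0.4],
    [0,0,0],
    [0,0,0],
  ],
)

```text
time: 22.75
tool_pos: [0.577, 0.0707, 0.0823]
tcp_rot: [3.11, -0.361, 0.009]
wrist_force: [2.1, -23.8, 3.4]
width: 0.154
grip_force: 70.5
```

```bash
python3 st.py
```

```text
{'time': 22.75, 'tool_pos': array([0.577 , 0.0707, 0.0823]), 'wrist_force': array([  2.1391, -23.7811,   3.427 ]), 'torque': array([-3.3151, -0.3491,  0.1032]), 'width': 0.1539344384966239, 'grip_force': 70.4531888756901, 'q': array([ 0.0859,  0.2231,  1.9482, -0.0139,  0.9665,  1.8956])}
yaw -0.23096900680448854 knob -0.30096900680448857 holder y unit (0.07) in tool [-0.2964 -0.955  -0.0114] F along y -23.872520746868346
```

The knob is at about -0.30. I'll relieve the arm's side load before opening.

Emit:
apply_moves(
  fingers=[0,0,0,0,0,0],
  travel=[
    [0.006,0.019,0],
    [0.006,0.019,0],
    [0.006,0.019,0],
    [0.006,0.019,0],
    [0,0,0],
    [0,0,0],
  ],
  rotation=[
    [0,0,0],
    [0,0,0],
    [0,0,0],
    [0,0,0],
    [0,0,0],
    [0,0,0],
  ],
)

```text
time: 23.35
tool_pos: [0.577, 0.0703, 0.0823]
tcp_rot: [3.116, -0.363, 0.008]
wrist_force: [1.4, -11.6, 2.7]
width: 0.151
grip_force: 70.5
```

```bash
python3 st.py
```

```text
{'time': 23.35, 'tool_pos': array([0.577 , 0.0703, 0.0823]), 'wrist_force': array([  1.4142, -11.6083,   2.7175]), 'torque': array([-1.4823, -0.236 ,  0.1488]), 'width': 0.1510099465904427, 'grip_force': 70.53077638149261, 'q': array([ 0.0819,  0.2227,  1.9487, -0.0071,  0.9661,  1.8885])}
yaw -0.23179655006606115 knob -0.30179655006606115 holder y unit (0.07) in tool [-0.2972 -0.9548 -0.0058] F along y -11.678794920928185
```

Emit:
apply_moves(
  fingers=[0,0,0,0,0,0],
  travel=[
    [0.006,0.019,0],
    [0.006,0.019,0],
    [0.006,0.019,0],
    [0.004,0.012,0],
    [0,0,0],
    [0,0,0],
  ],
  rotation=[
    [0,0,0],
    [0,0,0],
    [0,0,0],
    [0,0,0],
    [0,0,0],
    [0,0,0],
  ],
)

```text
time: 23.95
tool_pos: [0.577, 0.0701, 0.0823]
tcp_rot: [3.12, -0.363, 0.007]
wrist_force: [2.1, -2.7, 6.3]
width: 0.149
grip_force: 70.9
```

Emit:
apply_moves(
  fingers=[1,1,1,1,1,1,1,1,1,1,1,1],
  travel=[
    [0,0,0],
    [0,0,0],
    [0,0,0],
    [0,0,0],
    [0,0,0],
    [0,0,0],
    [0,0,-0.5],
    [0,0,-0.5],
    [0,0,-0.5],
    [0,0,-0.5],
    [0,0,-0.5],
    [0,0,0],
  ],
  rotation=[
    [0,0,0],
    [0,0,0],
    [0,0,0],
    [0,0,0],
    [0,0,0],
    [0,0,0],
    [0,0,0],
    [0,0,0],
    [0,0,0],
    [0,0,0],
    [0,0,0],
    [0,0,0],
  ],
)

```text
time: 25.15
tool_pos: [0.5779, 0.0706, 0.2104]
tcp_rot: [-3.119, 0.362, -0.013]
wrist_force: [1.0, 0.4, 0.1]
width: 1.0
grip_force: 0.0
```

```bash
python3 b.py 6; python3 st.py
python3 - <<'E'
import cv2,numpy as np
s=cv2.imread("pics/s6.png")[140:310,280:460]; w=cv2.imread("pics/w6.png")
cv2.imwrite("pics/m6.png",np.hstack([cv2.resize(s,(318,300)),cv2.resize(w,(480,300))]))
E
```

```text
knob_grip scene [348.5 178.6] 0.93 [0.5715 0.0702 0.096 ]
knob_grip top [324.9 210.8] 0.48 [0.575  0.0673 0.096 ]
knob_grip wrist [319.9 200.1] 0.57 [0.5731 0.0708 0.096 ]
jaw scene [343.8 219.8] 0.57 [0.5761 0.073  0.    ]
jaw top [320.6 217.4] 0.71 [0.5754 0.0731 0.    ]
jaw wrist [321.6 171.5] 0.64 [0.5741 0.0688 0.    ]
stone scene [369.6 235. ] 0.68 [0.5659 0.1418 0.022 ]
stone top [286.2 220. ] 0.69 [0.5666 0.1385 0.022 ]
stone wrist [248.8 204.6] 0.68 [0.5626 0.1455 0.022 ]
rest_post scene [401.7 259.1] 0.91 [0.5593 0.2205 0.042 ]
rest_post wrist [164.5 233.6] 0.81 [0.5583 0.2266 0.042 ]
holder scene [353.8 228.1] 0.83 [0.5702 0.0992 0.    ]
holder top [307.6 217.7] 0.57 [0.5743 0.0985 0.    ]
holder wrist [294.2 184.9] 0.8 [0.5668 0.0997 0.    ]
scene holder rect ((0.5520721077919006, 0.09268322587013245), (0.1613677740097046, 0.33362096548080444), 3.369420051574707)
top holder rect ((0.5700882077217102, 0.059786394238471985), (0.11409992724657059, 0.252516508102417), 2.425875663757324)
scene orange [332 171  33  18 244] ((0.5795349478721619, 0.08407513052225113), (0.03520429
[... 331 characters left out ...]
94)
26.2 [0.5751 0.0703 0.2058] [[ 0.9735 -0.2289  0.0001]
 [-0.2289 -0.9735  0.    ]
 [ 0.0001 -0.     -1.    ]] [0.0787 0.1018 1.842  0.     1.1977 1.8805]
[[-0.2277 -0.9737 -0.001   0.2   ]
 [-0.9307  0.2174  0.2941  0.4891]
 [-0.2862  0.0679 -0.9558  0.5154]
 [ 0.      0.      0.      1.    ]]
{'time': 26.2, 'tool_pos': array([0.5751, 0.0703, 0.2058]), 'wrist_force': array([-0.1316,  0.0356,  0.3042]), 'torque': array([ 0.027 ,  0.0262, -0.0174]), 'width': 1.0036319979638926, 'grip_force': 0.0, 'q': array([0.0787, 0.1018, 1.842 , 0.    , 1.1977, 1.8805])}
yaw -0.23094627089615424 knob -0.3009462708961542 holder y unit (0.07) in tool [-0.2964 -0.9551  0.    ] F along y 0.04472272636143663
```

View pics/m6.png

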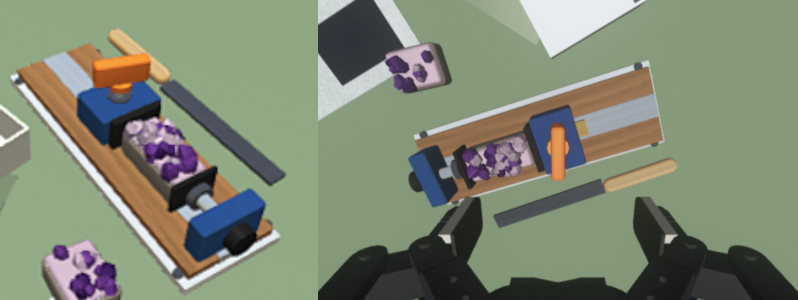

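After release, the wrist view shows the jaw, stone and pad closed up with no visible gaps, and the wing turned to about -0.3. Next I'll check that the pad is still pressed in by comparing the scene pictures from before and after.

Run:
```python
from h import *
c=read_camera("scene"); a=cv2.imread("pics/s1.png",0).astype(np.float32); b=cv2.cvtColor(c["image"],cv2.COLOR_RGB2GRAY).astype(np.float32)
p=np.array([.5605,.2235,.042]); y=np.array([-np.sin(.0705),np.cos(.0705),0]); x=np.array([y[1],-y[0],0])
print("pad corners px",[pix(c,p-y*.035+x*s*.025+np.array([0,0,u])) for s in(-1,1) for u in(.017,-.017)], "px/mm", (pix(c,p-y*.031)-pix(c,p-y*.035))/4)
# right upper part of the pad's edge: best shift along y, in px
u=pix(c,p-y*.03)-pix(c,p-y*.035); u/=np.linalg.norm(u)
A=cv2.imread("pics/s1.png")[225:275,370:425]; B=c["image"][225:275,370:425,::-1]
cv2.imwrite("pics/cmp.png",np.hstack([cv2.resize(A,None,fx=7,fy=7,interpolation=0),cv2.resize(B,None,fx=7,fy=7,interpolation=0)]))
```

```text
pad corners px [array([401.8675, 232.7077]), array([398.6754, 246.4706]), array([376.8017, 244.9221]), array([374.4299, 258.6497])] px/mm [0.3913 0.4161]
```

View pics/cmp.png

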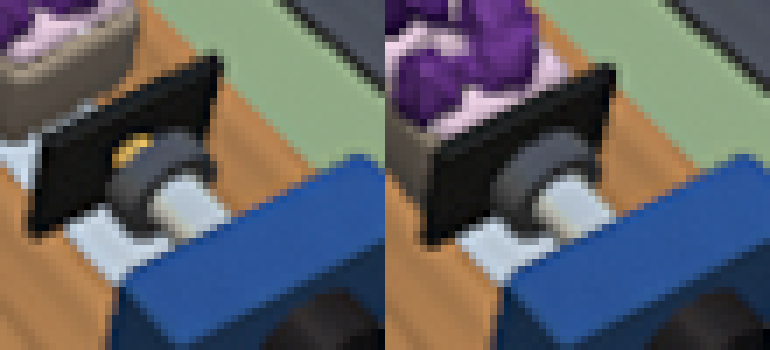

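Comparing before and after, the pad has moved about (1.3, 1.3) px towards the post and the brass plunger has gone in. That is about 3.2 mm of compression, or roughly 8 N, so the grip has held. I'll hand in.

```bash
python3 -c "
from workcell import *
print(finish_job())"
```

```text
the job is handed in; nothing more can be done
None
```

I handed the job in with the amethyst clamped, the knob tightened to about -0.3 rad, and the arm clear; no verdict came back. The spring rest is pressed in about 3 mm, so by my estimate the jaw grips with roughly 8 N. The file, tub and chunk were not touched.

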